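# Fit the mast of a model-sheet stand and hold it at its height mark

## Robot

A 7-joint arm with a two-finger parallel gripper is mounted at the origin on a cart in front of the work surface, level with it; the furniture and walls round the work are solid. World frame = base frame: x ahead of the robot, y to its left, z up, the work surface at z = 0. Lengths are in m, angles in rad, forces in N, time in s.
With the tool pointing down it reaches from about 0.425 to 0.875 m from the base axis. Payload 4.7 kg.
Tool frame: the origin (TCP) lies midway between the tips of the shut fingers; the grasp point (between the pads) lies 19 mm behind it; z points along the fingers, y is the direction in which the jaws open and shut (so a half turn about z gives the same grasp; the last joint's range is limited). The gripper opens to 87 mm and grips with 3 to 60 N. Pads are 19 mm wide; open, the fingers measure 117 mm over their backs; the gripper's body (75 mm by 190 mm) begins 51 mm behind the grasp point.
Start: joints at [-1.323, 0.321, -0.07, 1.45, 0.023, 1.371, -0.057], TCP at [0.151, 0.632, 0.223] pointing down, gripper open.
Joint ranges: [-2.86, 2.86], [-0.3, 2.09], [-1.38, 1.24], [0.06, 2.45], [-1.56, 4.7], [0.09, 2.05], [-2.69, 2.69]. Speed limits (rad/s): [2.57, 2.57, 3.14, 3.14, 3.14, 3.14, 3.14].

## Interface

Orientations are given as a rotation vector (axis times angle).
In Python, from bench import * gives the robot as it stands. The module is installed in compiled form; this text tells all that it offers.
- The arm moves only by the tool play_rows, never from a script. Its argument "series" is one flat list of numbers, 7 for each row, row after row: the opening in per cent of the stroke, from 0 (shut) to 100 (fully open), then the shift along the tool's x, y, z in m, then the turn, a rotation vector about the tool's x, y, z in degrees. In form: [fingers, tx, ty, tz, rx, ry, rz, fingers, tx, ty, tz, rx, ry, rz, ...]. A call has 1 to 10 rows; each row is the pose to reach, as a shift and turn from the pose commanded when the call began, along the tool's axes at that moment; what a row does not reach only later rows make up. A row lasts 1/12 s, in which the tool goes at most 41.7 mm and 7.16 degrees, less where a joint would pass 70% of its speed; a pose out of reach is approached as far as the arm can. A call with a gripper value outside its range is refused whole. The fingers move at their own pace and stop on an object; "force" is the grip in N (left out, the last holds). Time passes only in rows, so rows that repeat a pose let the fingers close. It gives the time, the measured TCP pose, the force and the opening at its end, in the units of the state.
- get_state(): the state, without advancing time (a new reading comes with each control period).
- get_image(name): name is "scene" or "top" or "wrist"; returns a dict with "frame" (480x640x3 uint8, red, green, blue), "fx", "fy", "cx", "cy" (pixels), "R" (3x3) and "t" (3): a world point X has camera coordinates R X + t. Camera axes: x right, y down, z forward; pixel columns grow to the right and rows downward; lengths in m; the calibration is good to about 2 mm. The wrist camera is an equidistant fisheye: a pixel r from the principal point sees the ray r / f radians off the axis. A picture is of the moment at which its call begins. There is no depth.
- close_job(): hands the job in, once; it reports no verdict.
The state is a dict: "time": time; "joint_positions": joint angles; "qd": joint speeds; "joint_torque": joint torques, N m; "position": TCP position; "tool_rot": TCP orientation; "ft_force": force on the tool from outside, world axes, zero at the start; "torque": the same for the moment, N m; "grip_width": opening from 0.0 (shut) to 1.0 (fully open).
Only numpy, scipy, OpenCV 4.12 (cv2) and the standard library are available. Lean on these libraries where they do the work, as an engineer would, in place of code of your own. Each camera call takes 0.05 s, during which the arm holds its last target.

## Task

Take the mast by its wooden head out of the parking block and thread it, foot down, first through the upper and then through the lower brass collar of the grey model-sheet stand. Lower it until its red band is level with the top of the upper collar and finish still holding it there, clear of the stand's foot, so that someone else can tighten the thumbscrews. Do it gently, without forcing (never press the mast against the stand with more than about 25 N), and leave the other things on the table alone.

Things in the scene. Friction and masses are not known exactly. Their poses are not given: they have to be found in the camera images.
- mast: loose upright mast, about 0.09 kg, 168 mm long: round steel rod 12 mm in diameter with a square wooden head on top, a black slot across the head's top and a brass washer 18 mm wide just under the head (128 to 132 mm above the foot). Origin: centre of the foot's end face; z runs up the rod to the head. It starts standing upright in the parking block.
- mast_foot (a point): centre of the mast's foot end (same as the mast's origin)
- mast_band (a point): middle of the red band on the rod, 83 mm above the foot; the band is 10 mm tall
- mast_head (a point): centre of the wooden head, 150 mm above the foot: the place to grip. The head is 22 x 22 mm and 36 mm tall (132 to 168 mm above the foot); its flat sides face along the mast's x and y
- stand: grey stand, fixed to the table, at most 107 mm tall. Origin: on the vertical axis common to both collars, at table height. Foot plate 105 x 90 mm, -38 to +67 mm along its x, its top 12 mm above the table. A column 16 x 26 mm stands 50 mm along its +x. From each collar a black thumbscrew sticks out 30 mm to +y; the screws are loose and do not reach into the bores.
- upper_collar (a point): centre of the upper brass collar's mouth, at its top, 107 mm above the table. The collar is 16 mm tall (91 to 107 mm); its bore is 15 mm in diameter and flares open to 24 mm over the top 6 mm
- lower_collar (a point): centre of the lower brass collar's mouth, at its top, 51 mm above the table. The collar is like the upper one and straight below it (35 to 51 mm)
- parking_block: wooden block 66 x 66 x 40 mm, fixed to the table, with an upright blind hole of 14 mm diameter and 30 mm deep in the middle of its top, in which the mast stands with its foot 10 mm above the table. Origin: centre of its underside. Between the work places stands a paper trimmer, its arm raised to 190 mm; an open case at the right is 260 mm tall.
- ink_dish: bystander: small white porcelain ink dish, 83 mm wide, 17 mm tall
- seal_paste_tin: bystander: round red tin, 69 x 64 x 22 mm
- brush_rest: bystander: white mountain-shaped brush rest, 20 x 64 x 19 mm
- eraser: bystander: eraser in a green sleeve, 19 x 43 x 12 mm
- seal_a: bystander: brown stone seal standing upright, 20 x 20 x 54 mm
Things that resemble listed ones, but are neither listed nor needed, are in the scene too. Leave any green look-alike of the stand alone.

How it is judged:
On the way, in this order (a step that is already met when the one before it is completed fails the run):
1. the mast is lifted clear out of the parking block (height (world z) of mast_foot above 0.05 m and contact force between mast and the fingers above 1 N), for 0.1 s.
2. the foot has passed through the upper collar and hangs between the collars (z of mast_foot in the frame of stand between 0.03 and 0.089 m and horizontal distance between mast_foot and upper_collar below 0.008 m and angle between the z axis of mast and the z axis of stand, either way round below 0.12 rad), for 0.1 s.
3. the foot has passed through the lower collar too (z of mast_foot in the frame of stand below 0.032 m and horizontal distance between mast_foot and lower_collar below 0.004 m and angle between the z axis of mast and the z axis of stand, either way round below 0.08 rad), for 0.1 s.
At the end, for the whole second after the job is handed in: The mast runs through both collars (foot and band within 4 mm of the collars' axis, upright within 0.08 rad), the middle of its red band is within 6 mm of the height of the upper collar's top, so its foot hangs clear of the foot plate, and it is still held by the fingers and at rest (z of mast_band in the frame of upper_collar between -0.006 and 0.006 m and horizontal distance between mast_foot and lower_collar below 0.004 m and horizontal distance between mast_band and upper_collar below 0.004 m and angle between the z axis of mast and the z axis of stand, either way round below 0.08 rad and contact force between mast and the fingers above 1 N and linear speed of mast below 0.02 m/s); the arm keeps its last pose, push and grip.
It fails at once if the mast is pressed against the stand with more than 25 N (contact force between mast and stand above 25 N).
It fails at once if a bystander is moved by more than 20 mm (distance of any of ink_dish, seal_paste_tin, brush_rest, eraser, seal_a from where it was at the start of the episode above 0.02 m).
It also fails if it takes over 61 s, if anything falls off the work surface, if the arm or the gripper's body presses on something with over 40 N, if the wrist force passes 120 N, or if a joint passes its speed limit or range.

## Working session

There is one attempt and no reset: what is moved stays moved. The work goes in short steps, Python scripts to look and compute and a tool call to move; the robot and the scene stay as the last step left them, time stands still between calls to the robot, and variables do not carry over. Pictures are saved under pics/ and viewed, and the job is handed in when it is done.

Besides the shell and the picture viewer there is one more tool, called after "Request:" as a command line: name --argument value ..., lists and objects as JSON in quotes. play_rows: Moves the arm, as the interface text tells. Its arguments: {"type":"object","properties":{"series":{"type":"array"},"force":{"type":"number"}},"required":["series"]}

```bash
mkdir -p pics; python3 - <<'E'
from bench import *
import cv2
s=get_state();print(s)
for n in["scene","top","wrist"]:
    d=get_image(n);cv2.imwrite(f"pics/{n}0.png",d["frame"][:,:,::-1]);print(n,d["fx"],d["fy"],d["cx"],d["cy"],d["R"],d["t"])
E
```

```text
{'time': 0.0, 'joint_positions': array([-1.32289247,  0.32181148, -0.07007794,  1.45168415,  0.02259593,
        1.37075753, -0.05691824]), 'qd': array([-0.00033496, -0.00062375,  0.0010159 ,  0.0006949 ,  0.0012642 ,
       -0.00094017,  0.00024956]), 'joint_torque': array([-7.84378663e-04, -4.91291428e+01, -4.04379778e-01, -3.12533998e+01,
       -6.38109958e-02,  4.36471333e-02,  1.89954458e-04]), 'position': array([0.15051641, 0.6317733 , 0.22146432]), 'tool_rot': array([-3.66399494e-01, -3.12002714e+00,  2.93662830e-03]), 'ft_force': array([-0.08719407, -0.97025932, -0.47160506]), 'torque': array([0.0368768 , 0.00494127, 0.06262065]), 'grip_width': 1.0025746021414879}
scene 449.30751115768976 449.30751115768976 317.43966368267445 236.33458525914455 [[ 0.63679929 -0.7707709  -0.01997228]
 [-0.5185302  -0.40894375 -0.75092706]
 [ 0.57062518  0.48854604 -0.66008308]] [-0.42819099  0.38857666  0.85778441]
top 459.1602074518387 459.1602074518387 316.766268424832 240.30987922531708 [[-0.01567829 -0.99982615 -0.01009306]
 [-0.9840069   0.01722    -0.17729605]
 [ 0.17743903  0.00715194 -0.98410581]] [-0.03397469  0.62108557  1.08365106]
wrist 371.64829954431775 371.64829954431775 323.77838776993605 240.10089951308464 [[ 0.23188375  0.9727406  -0.00237615]
 [ 0.93759521 -0.22285368  0.26692971]
 [ 0.25912383 -0.06412452 -0.96371307]] [-0.64792534 -0.03238267  0.39245551]
```

View pics/scene0.png

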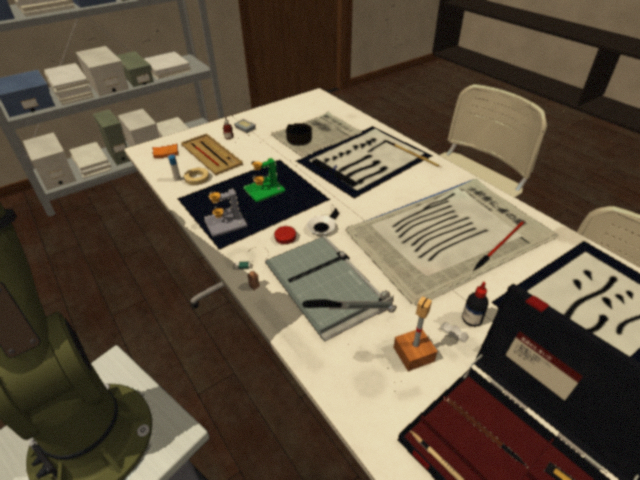

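View pics/top0.png

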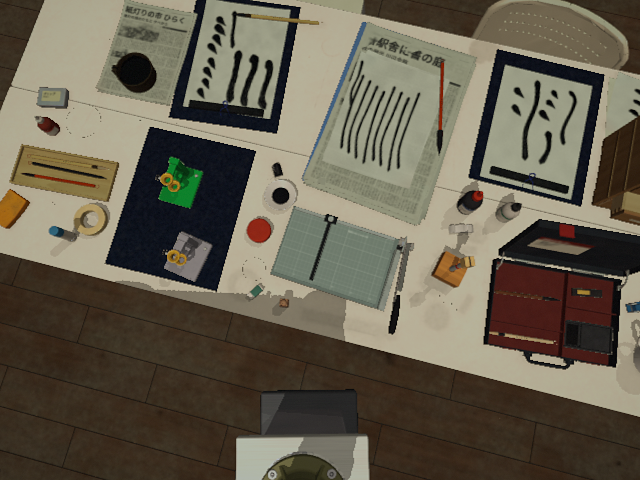

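View pics/wrist0.png

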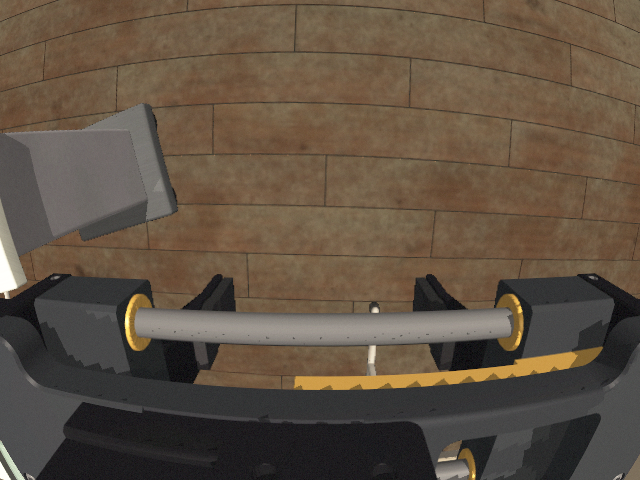

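```bash
cat > h.py <<'E'
import numpy as np,cv2
from bench import *
from scipy.optimize import least_squares
from scipy.spatial.transform import Rotation as Rn
def proj(d,X):
    c=np.atleast_2d(X)@d["R"].T+d["t"]; return np.c_[d["fx"]*c[:,0]/c[:,2]+d["cx"],d["fy"]*c[:,1]/c[:,2]+d["cy"]]
def projw(d,X):
    c=np.atleast_2d(X)@d["R"].T+d["t"]; r=np.hypot(c[:,0],c[:,1]); th=np.arctan2(r,c[:,2]); k=d["fx"]*th/np.maximum(r,1e-9)
    return np.c_[k*c[:,0]+d["cx"],k*c[:,1]+d["cy"]]
def ray(d,uv,fish=False):
    v=np.array([(uv[0]-d["cx"])/d["fx"],(uv[1]-d["cy"])/d["fy"]])
    if fish:
        th=np.linalg.norm(v); v=np.r_[v/th*np.sin(th),np.cos(th)]
    else: v=np.r_[v,1]
    return -d["R"].T@d["t"], d["R"].T@v
def atz(d,uv,z,fish=False):
    o,v=ray(d,uv,fish); return o+v*(z-o[2])/v[2]
def crop(d,name,u,v,w,h,s):
    f=d["frame"][max(v,0):v+h,max(u,0):u+w,::-1]; cv2.imwrite(name,cv2.resize(f,None,fx=s,fy=s,interpolation=cv2.INTER_CUBIC))
E
python3 - <<'E'
from h import *
t=get_image("top");s=get_image("scene")
crop(t,"pics/a.png",420,220,70,70,8)
crop(t,"pics/b.png",130,200,100,90,7)
crop(s,"pics/c.png",380,285,80,90,6)
crop(s,"pics/d.png",190,150,100,90,7)
for uv,z in [((470,261),.178),((450,268),.04),((172,258),.107),((178,259),.051)]: print(uv,atz(t,uv,z))
E
```

```text
(470, 261) [ 0.54655606 -0.37904993  0.178     ]
(450, 268) [ 0.54764527 -0.37347007  0.04      ]
(172, 258) [0.57472152 0.29726833 0.107     ]
(178, 259) [0.5801527  0.30055769 0.051     ]
```

View pics/a.png

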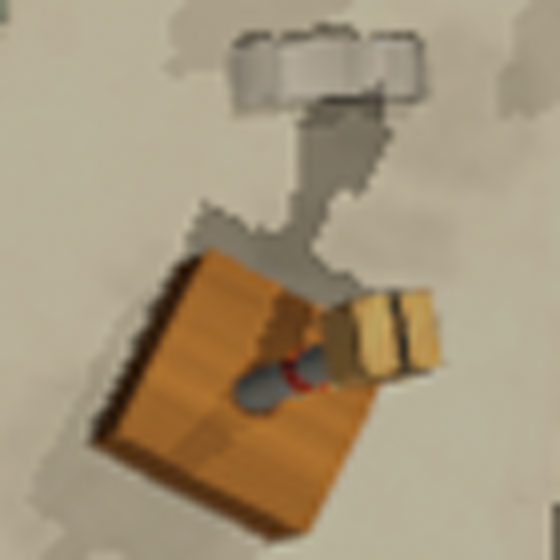

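View pics/b.png

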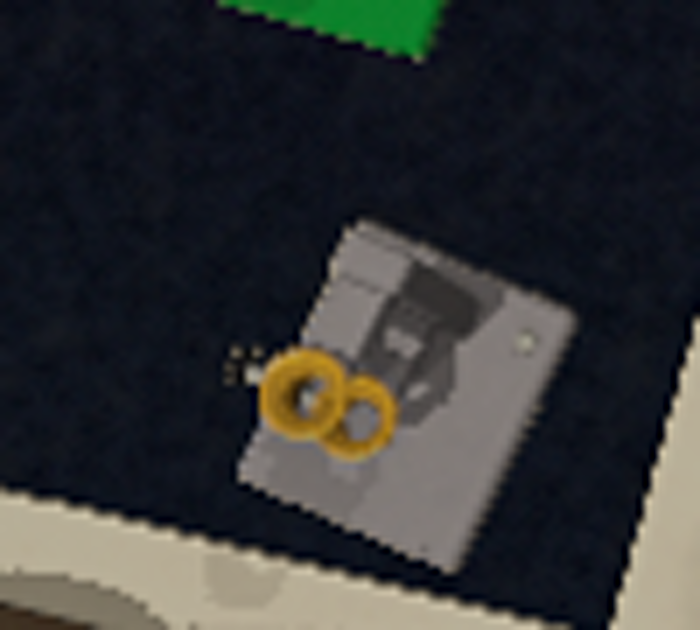

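View pics/c.png

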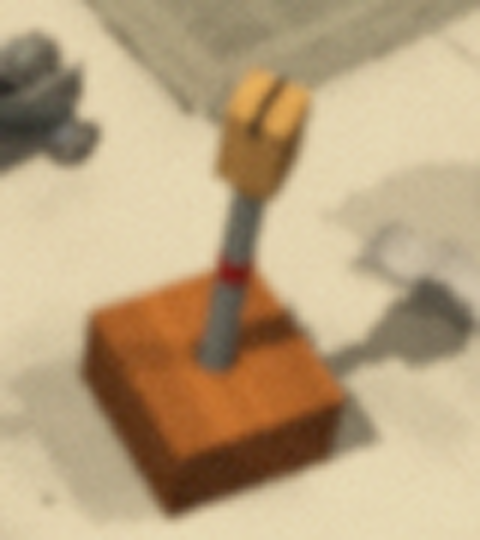

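View pics/d.png

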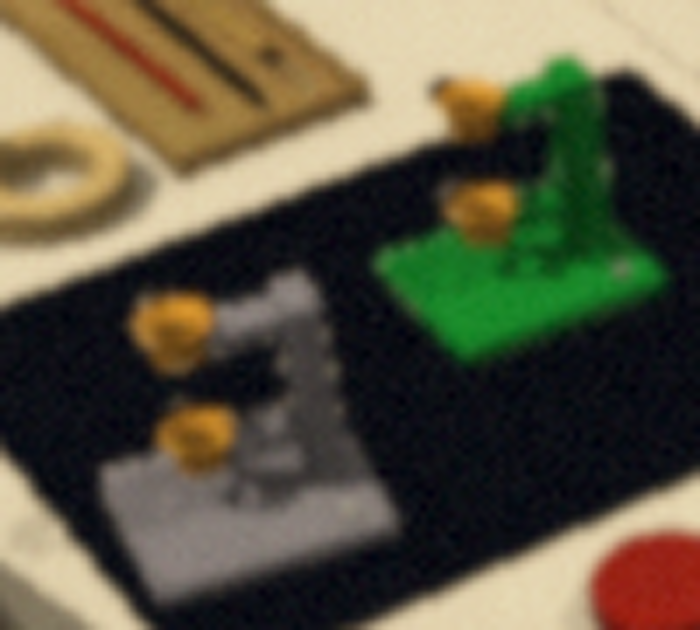

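```bash
cat >> h.py <<'E'
def Rt(yaw):
    a=np.radians(yaw); y=np.array([np.cos(a),np.sin(a),0]); z=np.array([0,0,-1.]); return np.c_[np.cross(y,z),y,z]
def go(p,yaw,s=None):
    s=s or get_state(); R=Rn.from_rotvec(s["tool_rot"]).as_matrix()
    print("shift",np.round(R.T@(np.array(p)-s["position"]),4),"rot",np.round(np.degrees(Rn.from_matrix(R.T@Rt(yaw)).as_rotvec()),2))
E
python3 - <<'E'
from h import *
d=get_image("wrist");s=get_state();R=Rn.from_rotvec(s["tool_rot"]).as_matrix()
print("cam in tool",R.T@(-d["R"].T@d["t"]-s["position"]),"axis",R.T@d["R"][2], "camx", R.T@d["R"][0])
go((.56,.40,.36),27)
t=get_image("top")
print(atz(t,(451.9,269.4),.04),atz(t,(470,261.5),.178),atz(t,(500,245),.26),atz(t,(487,340),.05),atz(t,(173,256),.107),atz(t,(181,259.5),.051))
E
```

```text
cam in tool [ 0.07340682 -0.00094281 -0.16362681] axis [-2.66844175e-01 -9.02904517e-04  9.63739265e-01] camx [-2.65811175e-04  9.99999592e-01  8.63277045e-04]
shift [-0.4521 -0.1311 -0.1377] rot [-3.000e-02  2.000e-02  4.961e+01]
[ 0.5440813  -0.37793176  0.04      ] [ 0.54545694 -0.37896779  0.178     ] [ 0.56746585 -0.41490319  0.26      ] [ 0.37223449 -0.44721588  0.05      ] [0.57944647 0.29509404 0.107     ] [0.57877403 0.29305087 0.051     ]
```

Request:
play_rows --series '[100,-0.452,-0.131,-0.138,0,0,49.6,100,-0.452,-0.131,-0.138,0,0,49.6,100,-0.452,-0.131,-0.138,0,0,49.6,100,-0.452,-0.131,-0.138,0,0,49.6,100,-0.452,-0.131,-0.138,0,0,49.6,100,-0.452,-0.131,-0.138,0,0,49.6,100,-0.452,-0.131,-0.138,0,0,49.6,100,-0.452,-0.131,-0.138,0,0,49.6,100,-0.452,-0.131,-0.138,0,0,49.6,100,-0.452,-0.131,-0.138,0,0,49.6]'

```text
time: 1.18
position: [0.4997, 0.434, 0.3407]
tool_rot: [1.641, 2.679, 0.001]
ft_force: [1.3, 1.1, 0.5]
grip_width: 1.001
```

```bash
python3 - <<'E'
from h import *
go((.56,.40,.36),27)
d=get_image("wrist");cv2.imwrite("pics/w1.png",d["frame"][:,:,::-1])
E
```

```text
shift [-0.0576  0.0383 -0.0193] rot [ 0.03 -0.02  0.03]
```

View pics/w1.png

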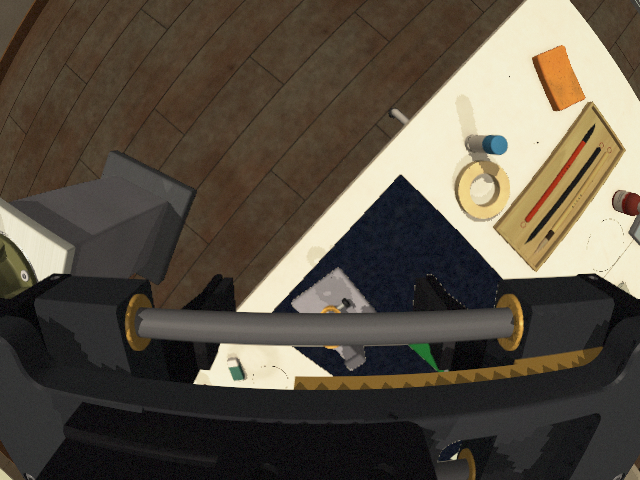

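```bash
python3 - <<'E'
from h import *
go((.59,.18,.32),9)
E
```

```text
shift [-0.2563 -0.0369  0.0242] rot [ 0.48  0.32 17.28]
```

Request:
play_rows --series '[100,-0.255,-0.037,0.024,0,0,-18,100,-0.255,-0.037,0.024,0,0,-18,100,-0.255,-0.037,0.024,0,0,-18,100,-0.255,-0.037,0.024,0,0,-18,100,-0.255,-0.037,0.024,0,0,-18,100,-0.255,-0.037,0.024,0,0,-18,100,-0.255,-0.037,0.024,0,0,-18,100,-0.255,-0.037,0.024,0,0,-18,100,-0.255,-0.037,0.024,0,0,-18,100,-0.255,-0.037,0.024,0,0,-18]'

```text
time: 2.07
position: [0.5806, 0.1933, 0.3158]
tool_rot: [-1.198, -2.903, -0.002]
ft_force: [1.0, 0.3, -0.3]
grip_width: 1.0
```

```bash
python3 - <<'E'
from h import *
s=get_state();print(s["time"],s["position"],s["qd"])
go((.59,.18,.32),9)
d=get_image("wrist");cv2.imwrite("pics/w2.png",d["frame"][:,:,::-1])
E
```

```text
2.0667 [0.58056735 0.19331386 0.31577981] [-0.0139316   0.00211643 -0.01103676 -0.0006576   0.00438919  0.00022644
  0.0031318 ]
shift [-0.0161 -0.0028 -0.0042] rot [ 1.000e-02 -7.000e-02  3.616e+01]
```

View pics/w2.png

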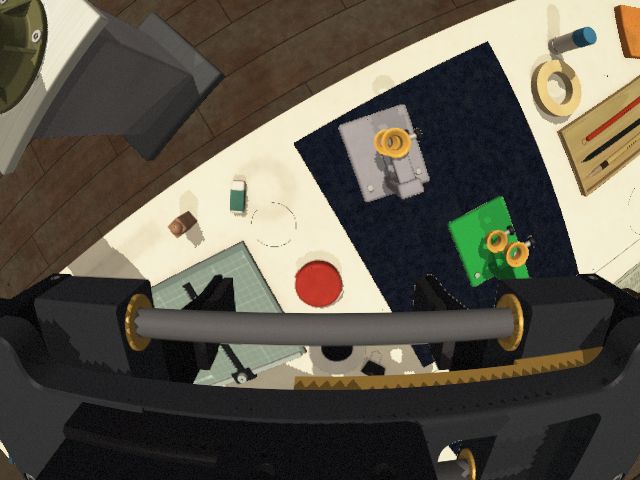

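```bash
python3 - <<'E'
from h import *
d=get_image("wrist");np.savez("w2.npz",**{k:d[k] for k in("frame","fx","fy","cx","cy","R","t")})
crop(d,"pics/w2c.png",335,95,100,110,7)
E
```

```text
(no output)
```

View pics/w2c.png

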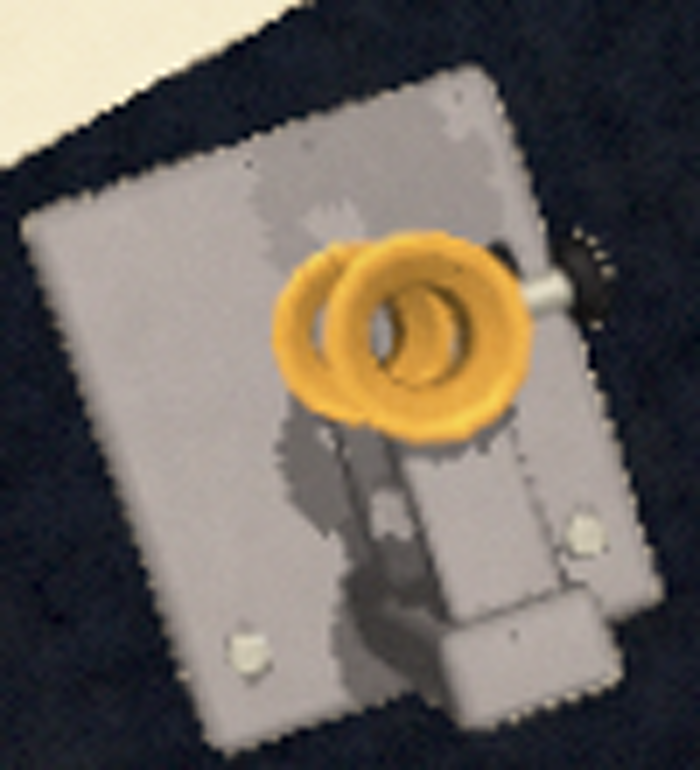

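```bash
python3 - <<'E'
from h import *
d=dict(np.load("w2.npz"))
print(atz(d,(395.7,142.7),.107,True),atz(d,(386.8,142.2),.051,True))
# color fit of brass
f=d["frame"].astype(int); m=((f[...,0]-f[...,2]>70)&(f[...,0]>110)).astype(np.uint8); m[:100]=0;m[200:]=0;m[:,:340]=0;m[:,425:]=0
print(m.sum()); c=max(cv2.findContours(m,cv2.RETR_EXTERNAL,cv2.CHAIN_APPROX_NONE)[0],key=len)[:,0].astype(float)
up=c[c[:,0]>392]; print(cv2.fitEllipse(up.astype(np.float32)))
lo=c[c[:,0]<381]; 
# model fit: silhouettes as rings radius ru at z
th=np.linspace(0,2*np.pi,120)
def ring(p,z): return projw(d,np.c_[p[0]+p[2]*np.cos(th),p[1]+p[2]*np.sin(th),0*th+z])
from scipy.spatial import cKDTree
for z,pts in((.107,up),(.051,lo)):
    r=least_squares(lambda p:cKDTree(ring(p,z)).query(pts)[0],[.578,.294,.015]); print(z,r.x,r.cost)
print(projw(d,[[.578,.294,.107]]))
go((.545,-.28,.36),9)
E
```

```text
[0.58001972 0.29420121 0.107     ] [0.58025948 0.2944765  0.051     ]
852
((395.6718444824219, 142.6960906982422), (29.16104507446289, 29.405685424804688), 172.7991943359375)
0.107 [0.5800079  0.29432569 0.01494492] 3.0823263502515346
0.051 [0.57999262 0.29426199 0.01497893] 1.3256509248707227
[[394.19801691 141.37651606]]
shift [-0.3084 -0.3611 -0.0446] rot [ 1.000e-02 -5.000e-02  3.621e+01]
```

```bash
python3 - <<'E'
from h import *
go((.56,-.475,.37),9)
E
```

```text
shift [-0.4564 -0.489  -0.0548] rot [ 1.000e-02 -5.000e-02  3.621e+01]
```

Request:
play_rows --series '[100,-0.456,-0.489,-0.055,0,0,36.2,100,-0.456,-0.489,-0.055,0,0,36.2,100,-0.456,-0.489,-0.055,0,0,36.2,100,-0.456,-0.489,-0.055,0,0,36.2,100,-0.456,-0.489,-0.055,0,0,36.2,100,-0.456,-0.489,-0.055,0,0,36.2,100,-0.456,-0.489,-0.055,0,0,36.2,100,-0.456,-0.489,-0.055,0,0,36.2,100,-0.456,-0.489,-0.055,0,0,36.2,100,-0.456,-0.489,-0.055,0,0,36.2]'

```text
time: 3.0
position: [0.5673, -0.2239, 0.3504]
tool_rot: [2.04, 2.389, 0.002]
ft_force: [0.6, 0.4, -0.5]
grip_width: 0.999
```

```bash
python3 - <<'E'
from h import *
go((.56,-.475,.37),9)
E
```

```text
shift [-0.2468 -0.0465 -0.0197] rot [ 0.06 -0.02  0.01]
```

Request:
play_rows --series '[100,-0.247,-0.046,-0.02,0,0,0,100,-0.247,-0.046,-0.02,0,0,0,100,-0.247,-0.046,-0.02,0,0,0,100,-0.247,-0.046,-0.02,0,0,0,100,-0.247,-0.046,-0.02,0,0,0,100,-0.247,-0.046,-0.02,0,0,0,100,-0.247,-0.046,-0.02,0,0,0,100,-0.247,-0.046,-0.02,0,0,0,100,-0.247,-0.046,-0.02,0,0,0]'

```text
time: 3.75
position: [0.5603, -0.474, 0.3691]
tool_rot: [-2.042, -2.386, -0.001]
ft_force: [0.7, 1.3, 0.7]
grip_width: 1.0
```

```bash
python3 - <<'E'
from h import *
go((.56,-.475,.37),9)
d=get_image("wrist");cv2.imwrite("pics/w3.png",d["frame"][:,:,::-1])
np.savez("w3.npz",**{k:d[k] for k in("frame","fx","fy","cx","cy","R","t")})
print(projw(d,[[.5455,-.379,.178],[.545,-.378,.04]]))
E
```

```text
shift [-0.0009 -0.0004 -0.0009] rot [-0.01 -0.08 -0.1 ]
[[324.81436009 114.81009048]
 [324.25999814 121.06815984]]
```

View pics/w3.png

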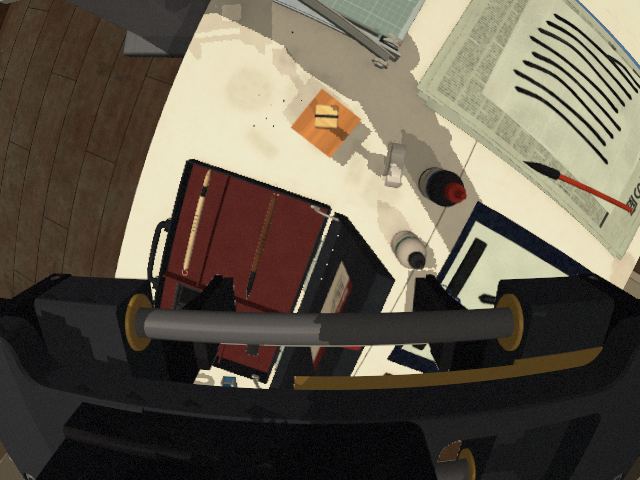

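```bash
python3 - <<'E'
from h import *
d=dict(np.load("w3.npz"))
crop(d,"pics/w3c.png",295,85,60,60,10)
E
```

```text
(no output)
```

View pics/w3c.png

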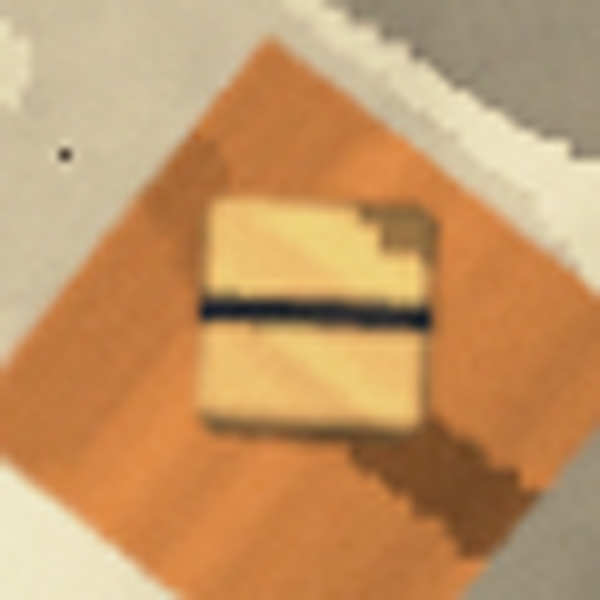

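```bash
python3 - <<'E'
from h import *
d=dict(np.load("w3.npz"))
P=np.array([(208,200),(433,210),(425,428),(202,418)])
px=(P+.5)/10-.5+[295,85]
W=np.array([atz(d,p,.178,True) for p in px]);print(W, W.mean(0))
for i in range(4):
    e=W[(i+1)%4]-W[i];print(np.linalg.norm(e),np.degrees(np.arctan2(e[1],e[0])))
S=[((p+.5)/10-.5+[295,85]) for p in np.array([(202,310),(432,320)])]
a,b=[atz(d,p,.178,True) for p in S];print(np.degrees(np.arctan2(*(b-a)[1::-1])),(a+b)/2)
E
```

```text
[[ 0.5351948  -0.37060077  0.178     ]
 [ 0.55621001 -0.36825352  0.178     ]
 [ 0.55873327 -0.38904462  0.178     ]
 [ 0.53784562 -0.39136457  0.178     ]] [ 0.54699592 -0.37981587  0.178     ]
0.021145895925934372 6.373116246566557
0.020943652890347445 -83.08030084366241
0.02101608740028886 -173.6622274563716
0.020932331016467992 97.27534540325685
6.423917039670832 [ 0.54701349 -0.37992864  0.178     ]
```

```bash
python3 - <<'E'
from h import *
go((.5468,-.3797,.25),6.6)
E
```

```text
shift [0.0942 0.0006 0.1199] rot [ 0.06 -0.07  2.39]
```

Request:
play_rows --series '[100,0.094,0.0005,0.03,0,0,2.4,100,0.094,0.0005,0.03,0,0,2.4,100,0.094,0.0005,0.03,0,0,2.4,100,0.094,0.0005,0.12,0,0,2.4,100,0.094,0.0005,0.12,0,0,2.4,100,0.094,0.0005,0.12,0,0,2.4,100,0.094,0.0005,0.12,0,0,2.4,100,0.094,0.0005,0.12,0,0,2.4]'

```text
time: 4.47
position: [0.5466, -0.3811, 0.252]
tool_rot: [2.09, 2.343, 0.002]
ft_force: [-0.0, -0.4, 1.6]
grip_width: 1.001
```

```bash
python3 - <<'E'
from h import *
go((.5468,-.3797,.143),6.6)
d=get_image("wrist");cv2.imwrite("pics/w4.png",d["frame"][:,:,::-1])
E
```

```text
shift [1.40e-03 1.00e-04 1.09e-01] rot [ 0.12  0.04 -0.06]
```

View pics/w4.png

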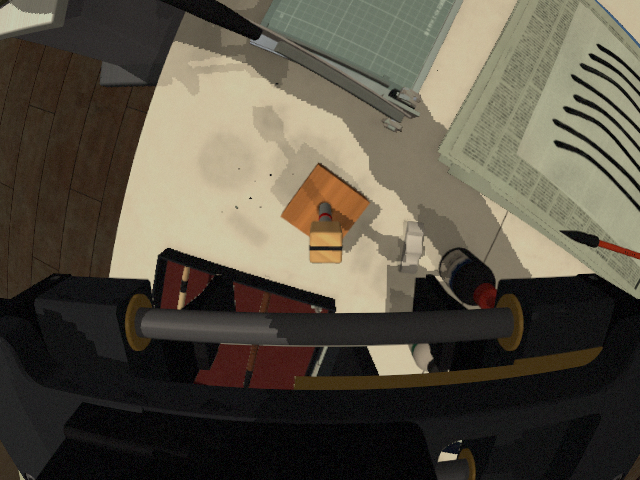

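Request:
play_rows --series '[100,0.001,0,0.04,0,0,0,100,0.001,0,0.07,0,0,0,100,0.001,0,0.09,0,0,0,100,0.001,0,0.108,0,0,0,100,0.001,0,0.108,0,0,0,100,0.001,0,0.108,0,0,0]'

```text
time: 5.02
position: [0.546, -0.3819, 0.1438]
tool_rot: [2.093, 2.34, 0.0]
ft_force: [-0.7, 0.2, 0.3]
grip_width: 0.999
```

```bash
python3 - <<'E'
from h import *
go((.5468,-.3797,.143),6.6);print(get_state()["ft_force"])
d=get_image("wrist");cv2.imwrite("pics/w5.png",d["frame"][:,:,::-1])
E
```

```text
shift [0.0021 0.001  0.0008] rot [ 0.09  0.08 -0.2 ]
[-0.72480283  0.17640395  0.2875087 ]
```

View pics/w5.png

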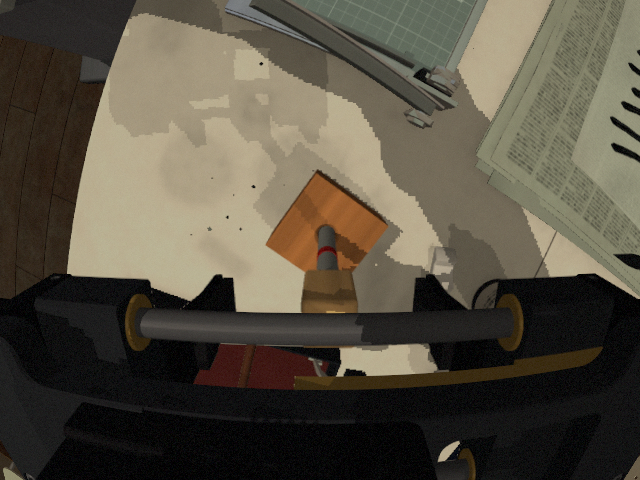

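Request:
play_rows --series '[100,0.002,0.001,0.001,0,0,0,60,0.002,0.001,0.001,0,0,0,40,0.002,0.001,0.001,0,0,0,30,0.002,0.001,0.001,0,0,0,10,0.002,0.001,0.001,0,0,0,10,0.002,0.001,0.001,0,0,0,10,0.002,0.001,0.001,0,0,0,10,0.002,0.001,0.001,0,0,0,10,0.002,0.001,0.001,0,0,0,10,0.002,0.001,0.001,0,0,0]' --force 25

```text
time: 5.9
position: [0.5459, -0.379, 0.1409]
tool_rot: [-2.094, -2.342, -0.0]
ft_force: [0.3, -0.4, -0.8]
grip_width: 0.401
```

```bash
python3 - <<'E'
from h import *
go((.5468,-.3797,.143),6.6);print(get_state())
E
```

```text
shift [-0.0008  0.0008 -0.0021] rot [-0.   -0.01 -0.19]
{'time': 5.9, 'joint_positions': array([ 0.03720732,  0.46927202,  0.71073083,  1.53695692, -0.31583666,
        1.25322305,  0.90548396]), 'qd': array([-0.00054948, -0.00089928, -0.00032775, -0.00027118,  0.00035517,
       -0.0009961 ,  0.00152393]), 'joint_torque': array([ 1.22930051e-03, -4.70086098e+01,  9.74420071e+00, -2.87762582e+01,
       -4.63023709e-03,  8.55382229e-02, -6.84903534e-05]), 'position': array([ 0.54587341, -0.37896368,  0.14089366]), 'tool_rot': array([-2.09379082e+00, -2.34199340e+00, -6.90300447e-05]), 'ft_force': array([ 0.31668522, -0.44367189, -0.75601389]), 'torque': array([-0.06456644,  0.05025608, -0.01403309]), 'grip_width': 0.4005917270596904}
```

Request:
play_rows --series '[10,0,0,-0.002,0,0,0,10,0,0,-0.002,0,0,0,10,0,0,-0.002,0,0,0,10,0,0,-0.002,0,0,0,10,0,0,-0.002,0,0,0,10,0,0,-0.002,0,0,0,10,0,0,-0.002,0,0,0]' --force 25

```text
time: 6.48
position: [0.546, -0.3791, 0.1433]
tool_rot: [2.094, 2.342, 0.0]
ft_force: [0.2, -0.6, 4.0]
grip_width: 0.253
```

Request:
play_rows --series '[10,0,0,0,0,0,0,10,0,0,-0.01,0,0,0,10,0,0,-0.02,0,0,0,10,0,0,-0.03,0,0,0,10,0,0,-0.04,0,0,0,10,0,0,-0.06,0,0,0,10,0,0,-0.08,0,0,0,10,0,0,-0.11,0,0,0,10,0,0,-0.14,0,0,0,10,0,0,-0.17,0,0,0]'

```text
time: 7.32
position: [0.5453, -0.3789, 0.3152]
tool_rot: [-2.094, -2.342, -0.0]
ft_force: [0.7, -0.2, -0.6]
grip_width: 0.252
```

```bash
python3 - <<'E'
from h import *
d=get_image("wrist");cv2.imwrite("pics/w6.png",d["frame"][:,:,::-1])
go((.60,.1,.37),6.6)
E
```

```text
shift [ 0.4713  0.1067 -0.0497] rot [ 0.45  0.34 -0.19]
```

View pics/w6.png

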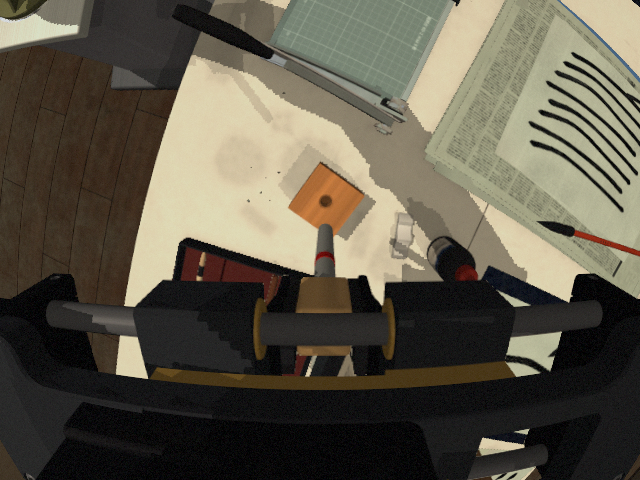

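Request:
play_rows --series '[10,0,0,-0.055,0,0,0,10,0,0,-0.055,0,0,0,10,0.2,0.045,-0.055,0,0,0,10,0.2,0.045,-0.055,0,0,0,10,0.2,0.045,-0.055,0,0,0,10,0.2,0.045,-0.055,0,0,0,10,0.4,0.09,-0.055,0,0,0,10,0.4,0.09,-0.055,0,0,0,10,0.4,0.09,-0.055,0,0,0,10,0.4,0.09,-0.055,0,0,0]'

```text
time: 8.2
position: [0.5818, -0.046, 0.369]
tool_rot: [2.094, 2.341, 0.002]
ft_force: [-0.0, 0.3, -2.1]
grip_width: 0.252
```

```bash
python3 - <<'E'
from h import *
print(get_state()["position"],get_state()["grip_width"])
go((.58,.2943,.30),6.6)
E
```

```text
[ 0.58180298 -0.04602149  0.36899735] 0.252161444513851
shift [0.3384 0.0359 0.0692] rot [ 0.06 -0.02 -0.22]
```

Request:
play_rows --series '[10,0.338,0.036,0,0,0,0,10,0.338,0.036,0,0,0,0,10,0.338,0.036,0,0,0,0,10,0.338,0.036,0,0,0,0,10,0.338,0.036,0,0,0,0,10,0.338,0.036,0,0,0,0,10,0.338,0.036,0.02,0,0,0,10,0.338,0.036,0.05,0,0,0,10,0.338,0.036,0.07,0,0,0,10,0.338,0.036,0.07,0,0,0]'

```text
time: 9.03
position: [0.5755, 0.2978, 0.2902]
tool_rot: [-2.08, -2.346, 0.016]
ft_force: [-2.3, 0.9, -3.3]
grip_width: 0.258
```

Request:
play_rows --series '[10,0,0,0,0,0,0,10,0,0,0,0,0,0,10,0,0,0,0,0,0,10,0,0,0,0,0,0]'

```text
time: 9.37
position: [0.5819, 0.2904, 0.3007]
tool_rot: [2.096, 2.338, 0.006]
ft_force: [-0.3, 0.6, -1.1]
grip_width: 0.249
```

```bash
python3 - <<'E'
from h import *
d=get_image("wrist");cv2.imwrite("pics/w7.png",d["frame"][:,:,::-1])
np.savez("w7.npz",**{k:d[k] for k in("frame","fx","fy","cx","cy","R","t")})
crop(d,"pics/w7c.png",275,160,110,130,6)
s=get_image("scene");p=get_image("top")
crop(s,"pics/s7.png",180,120,90,120,5);crop(p,"pics/t7.png",120,200,110,90,7)
go((.58,.2943,.30),6.6)
E
```

```text
shift [ 0.003  -0.0007 -0.0006] rot [ 0.11 -0.06 -0.28]
```

View pics/w7c.png

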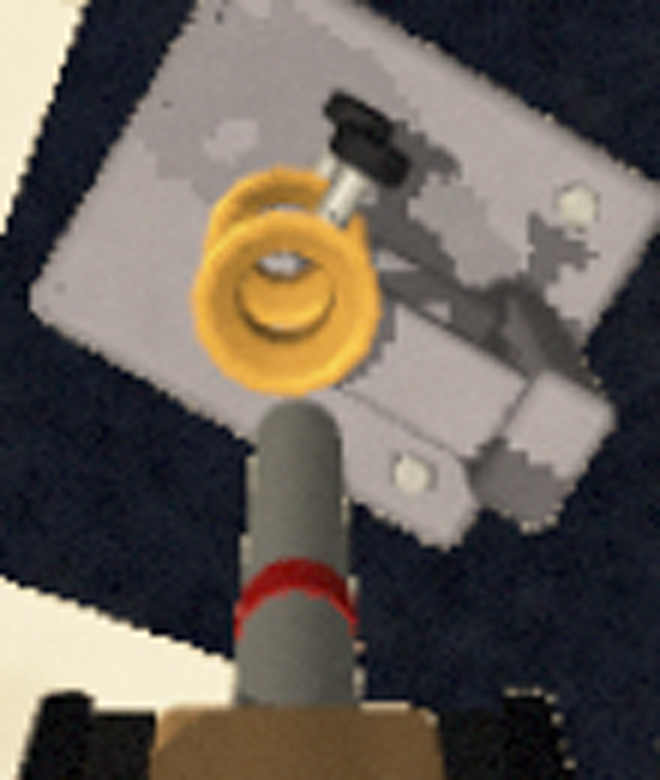

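View pics/s7.png

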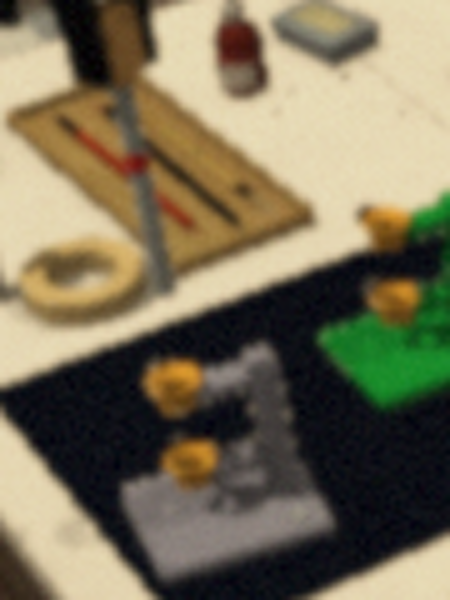

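```bash
python3 - <<'E'
from h import *
d=dict(np.load("w7.npz"))
th=np.linspace(0,2*np.pi,120)
off=np.array([275,160])
def tocrop(p): return (p-off+.5)*6-.5
r=lambda z,R:projw(d,np.c_[.58+R*np.cos(th),.2943+R*np.sin(th),0*th+z])
for z in(.107,.051):
    q=tocrop(r(z,.015));print("ring",z,q.min(0),q.max(0))
s=get_state();T=s["position"];Rm=Rn.from_rotvec(s["tool_rot"]).as_matrix()
im=cv2.imread("pics/w7c.png")
def rod(dx,dy,tx,ty,zf,R=.006):
    out={}
    for k,h in(("foot",0),("b0",.078),("b1",.088),("w",.128)):
        c=np.array([dx+tx*h,dy+ty*h,zf-h])
        P=np.c_[c[0]+R*np.cos(th),c[1]+R*np.sin(th),0*th+c[2]]
        out[k]=tocrop(projw(d,P@Rm.T+T))
    return out
o=rod(0,0,0,0,.133)
for k,q in o.items(): print(k,q.min(0).round(0),q.max(0).round(0),q.mean(0).round(0)); cv2.polylines(im,[q.round().astype(int)],True,(0,255,0),1)
for z in(.107,.051): cv2.polylines(im,[tocrop(r(z,.015)).round().astype(int)],True,(255,0,255),1)
cv2.imwrite("pics/w7o.png",im)
E
```

```text
ring 0.107 [194.76374256 210.49247325] [378.64834277 390.95935705]
ring 0.051 [206.71100691 166.6190566 ] [366.54347368 324.05081726]
foot [251. 360.] [338. 445.] [294. 402.]
b0 [238. 522.] [353. 632.] [295. 577.]
b1 [235. 551.] [356. 665.] [296. 608.]
w [224. 696.] [369. 830.] [297. 763.]
```

View pics/w7o.png

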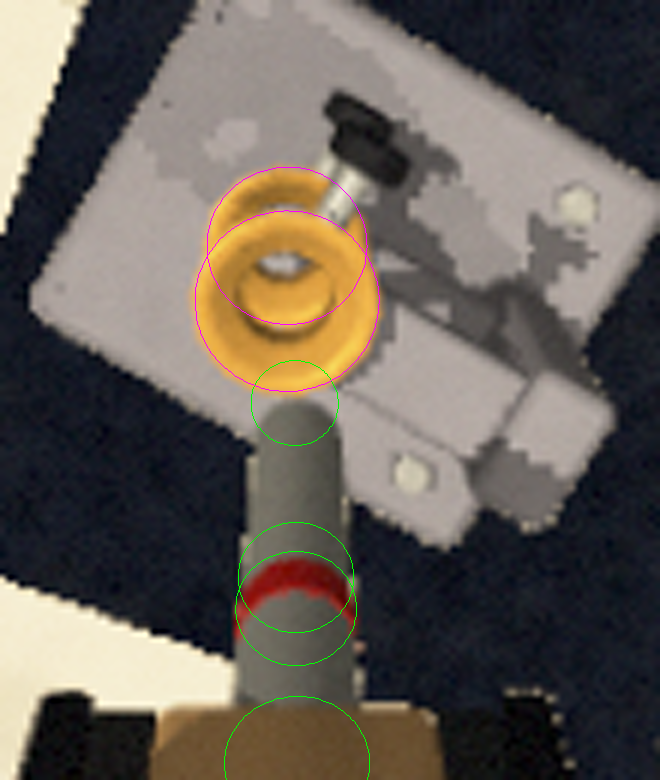

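```bash
python3 - <<'E'
from h import *
for k in range(2):
    d=get_image("wrist");s=get_state();R=Rn.from_rotvec(s["tool_rot"]).as_matrix()
    print(s["time"],s["position"],s["tool_rot"],"cam in tool",R.T@(-d["R"].T@d["t"]-s["position"]),"axis",R.T@d["R"][2], "camx", R.T@d["R"][0])
d7=dict(np.load("w7.npz"));print(-d7["R"].T@d7["t"],-d["R"].T@d["t"])
np.savez("w8.npz",**{k:d[k] for k in("frame","fx","fy","cx","cy","R","t")})
crop(d,"pics/w8c.png",275,160,110,130,6)
E
```

```text
9.5667 [0.58087314 0.29161353 0.29905117] [2.09498394 2.34059704 0.00254238] cam in tool [ 0.071896   -0.00074448 -0.16416547] axis [-2.67039063e-01  4.62874331e-04  9.63685594e-01] camx [-6.38073937e-04  9.99999581e-01 -6.57128017e-04]
9.6167 [0.58066282 0.29184897 0.29871047] [2.09460257e+00 2.34120796e+00 1.70900870e-03] cam in tool [ 0.07191333 -0.00075141 -0.16410375] axis [-2.67038281e-01  4.19127350e-04  9.63685831e-01] camx [-6.24736709e-04  9.99999620e-01 -6.08036134e-04]
[0.57260112 0.36184145 0.46456351] [0.57180647 0.36311995 0.46285719]
```

View pics/w8c.png

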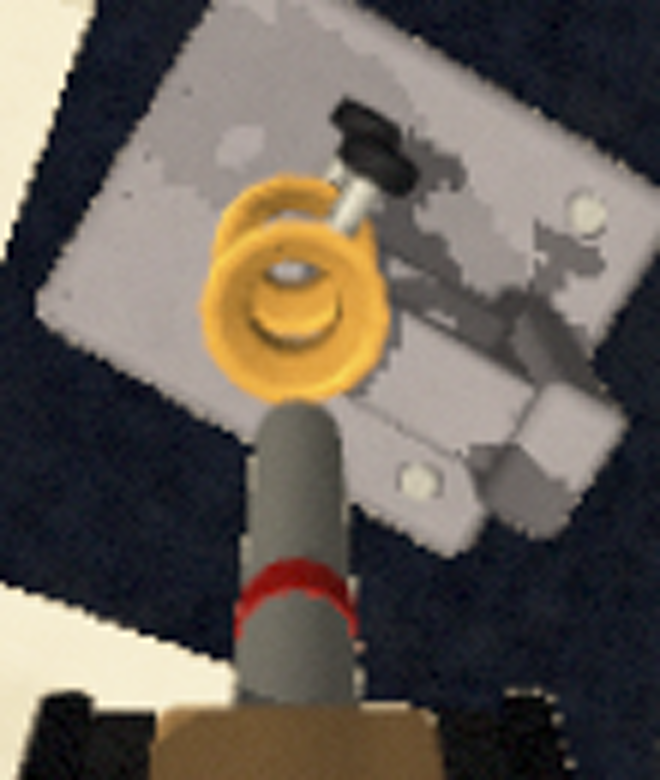

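View pics/t7.png

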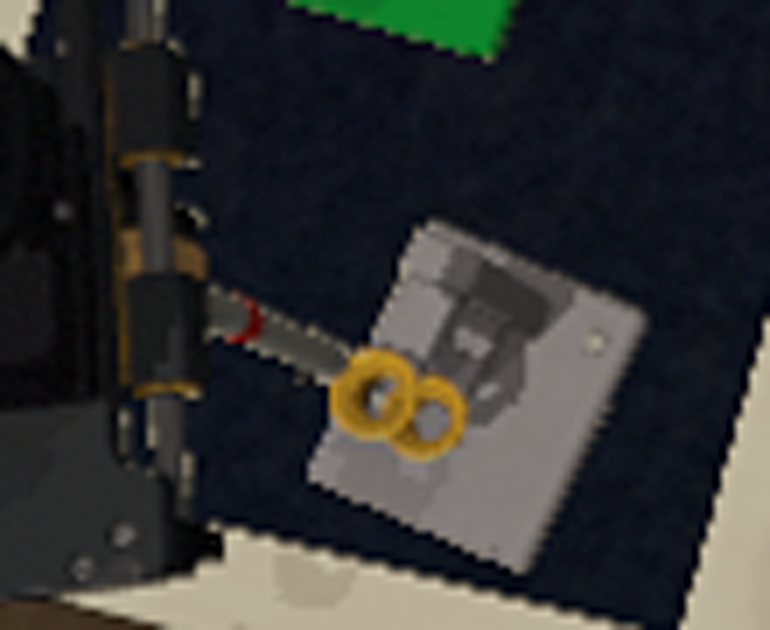

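```bash
python3 - <<'E'
from h import *
d=dict(np.load("w8.npz"));t=get_image("top");s=get_state()
T=s["position"];Rm=Rn.from_rotvec(s["tool_rot"]).as_matrix()
c=lambda p:(np.array(p)+.5)/6-.5+[275,160]
for n,p,h,r in(("foot",(297,400),0,.006),("b0",(297,560),.078,.006),("b1",(297,592),.088,.006)):
  for zf in(.128,.133,.138):
    z=T[2]-zf+h
    w=atz(d,c(p),z,True); w=Rm.T@(w-T); print(n,zf,"tool xy of axis",(w[:2]-[r,0]).round(4))
ft=((np.array([333,362])+.5)/7-.5)+[120,200]
w=atz(t,ft,T[2]-.133); print(w,Rm.T@(w-T))
q=projw(d,[[.58,.2943,.107]]);print("upper ctr pred crop",(q-[275,160]+.5)*6-.5,"seen ~",(297,310))
E
```

```text
foot 0.128 tool xy of axis [-0.0036 -0.0002]
foot 0.133 tool xy of axis [-0.0048 -0.0002]
foot 0.138 tool xy of axis [-0.006  -0.0002]
b0 0.128 tool xy of axis [-0.0017 -0.0003]
b0 0.133 tool xy of axis [-0.0032 -0.0003]
b0 0.138 tool xy of axis [-0.0048 -0.0003]
b1 0.128 tool xy of axis [-0.0018 -0.0004]
b1 0.133 tool xy of axis [-0.0034 -0.0004]
b1 0.138 tool xy of axis [-0.0051 -0.0004]
[0.5815155  0.28965894 0.16542973] [-0.00247913  0.00064261  0.13299936]
upper ctr pred crop [[295.26830862 310.58909661]] seen ~ (297, 310)
```

```bash
python3 - <<'E'
from h import *
s=get_state();print(s["position"]);go((.58,.2943,.25),6.6)
E
```

```text
[0.58053705 0.29198956 0.29842973]
shift [ 0.0023 -0.0003  0.0484] rot [ 0.03 -0.02 -0.22]
```

Request:
play_rows --series '[10,0.005,0,0.01,0,0,0,10,0.005,0,0.02,0,0,0,10,0.005,0,0.03,0,0,0,10,0.005,0,0.04,0,0,0,10,0.005,0,0.046,0,0,0,10,0.005,0,0.046,0,0,0,10,0.005,0,0.046,0,0,0,10,0.005,0,0.046,0,0,0,10,0.005,0,0.046,0,0,0,10,0.005,0,0.046,0,0,0]'

```text
time: 10.5
position: [0.5802, 0.2973, 0.2527]
tool_rot: [2.094, 2.342, 0.002]
ft_force: [-0.2, -0.3, -2.2]
grip_width: 0.253
```

```bash
python3 - <<'E'
from h import *
d=get_image("wrist");s=get_state();print(s["time"],s["position"],s["ft_force"]);go((.58,.2943,.25),6.6)
np.savez("w9.npz",**{k:d[k] for k in("frame","fx","fy","cx","cy","R","t")},p=s["position"],r=s["tool_rot"])
crop(d,"pics/w9c.png",275,160,110,130,6)
t=get_image("top");crop(t,"pics/t9.png",120,200,110,90,7)
E
```

```text
10.55 [0.58014124 0.29731064 0.25263173] [ 0.91060052 -0.1218684  -0.54978319]
shift [-0.003  -0.0005  0.0026] rot [ 0.06 -0.03 -0.2 ]
```

View pics/w9c.png

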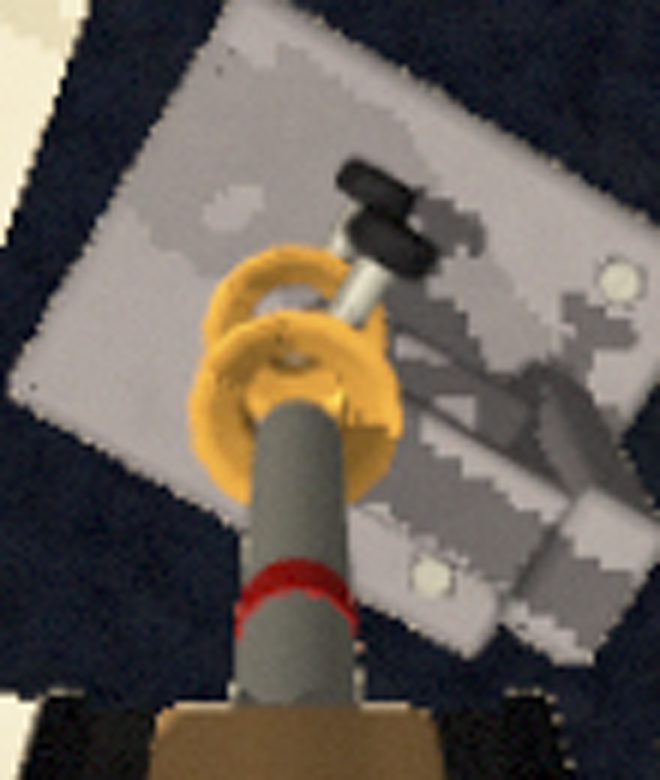

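View pics/t9.png

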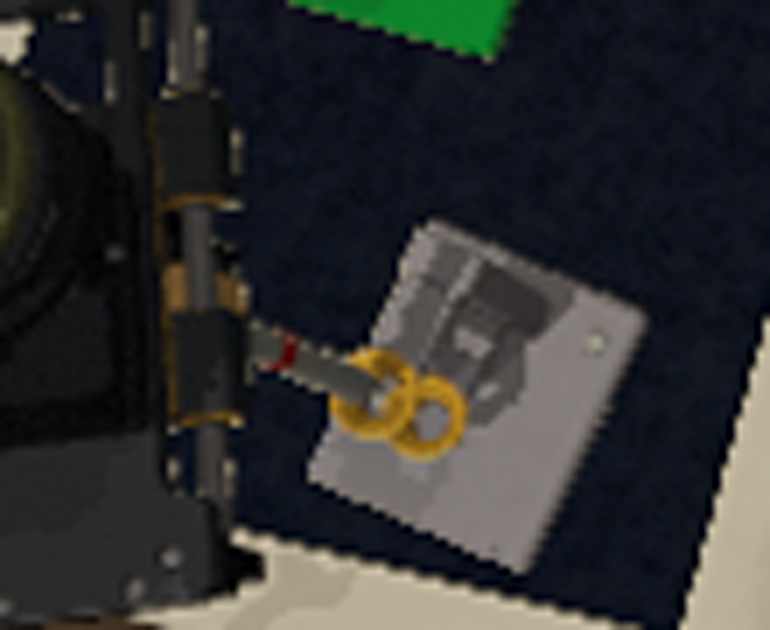

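Request:
play_rows --series '[10,0,0,0.002,0,0,0,10,0,0,0.004,0,0,0,10,0,0,0.006,0,0,0,10,0,0,0.008,0,0,0,10,0,0,0.01,0,0,0,10,0,0,0.012,0,0,0,10,0,0,0.014,0,0,0,10,0,0,0.016,0,0,0,10,0,0,0.018,0,0,0,10,0,0,0.018,0,0,0]'

```text
time: 11.43
position: [0.5796, 0.2971, 0.2334]
tool_rot: [-2.094, -2.342, 0.001]
ft_force: [0.4, -1.1, -0.9]
grip_width: 0.254
```

```bash
cat >> h.py <<'E'
def look(n):
    d=get_image("wrist");s=get_state();print(s["time"],s["position"].round(4),s["ft_force"].round(2),s["torque"].round(2),s["grip_width"]);go((.58,.2943,.25),6.6,s)
    np.savez(n+".npz",**{k:d[k] for k in("frame","fx","fy","cx","cy","R","t")},p=s["position"],r=s["tool_rot"])
    crop(d,f"pics/{n}c.png",275,160,110,130,6)
E
python3 -c "
from h import *
look('w10')"
```

```text
11.4833 [0.5797 0.2971 0.2337] [-0.41  0.12 -0.95] [-0.11  0.05 -0.02] 0.2468107017109445
shift [-0.0029 -0.     -0.0163] rot [-0.02  0.01 -0.2 ]
```

View pics/w10c.png

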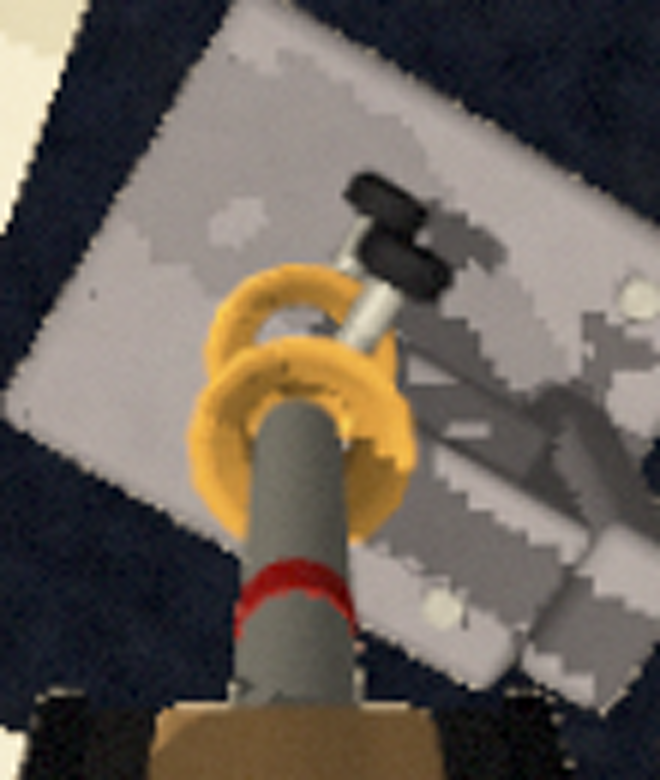

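```bash
cat >> h.py <<'E'
def over(n,dx=0,dy=0,zf=.133):
    d=dict(np.load(n+".npz"));th=np.linspace(0,2*np.pi,100);im=cv2.imread(f"pics/{n}c.png")
    def c(z,r,col):
        q=(projw(d,np.c_[.58+dx+r*np.cos(th),.2943+dy+r*np.sin(th),0*th+z])-[275,160]+.5)*6-.5
        cv2.polylines(im,[q.round().astype(int)],True,col,1)
    c(.107,.015,(255,0,255));c(.051,.015,(255,0,255));c(.101,.0075,(255,255,0))
    z=d["p"][2]-zf
    c(z,.006,(0,255,0));c(z+.078,.006,(0,255,0));c(z+.088,.006,(0,255,0))
    cv2.imwrite(f"pics/{n}o.png",im)
E
python3 -c "
from h import *
over('w10')"
```

```text
(no output)
```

View pics/w10o.png

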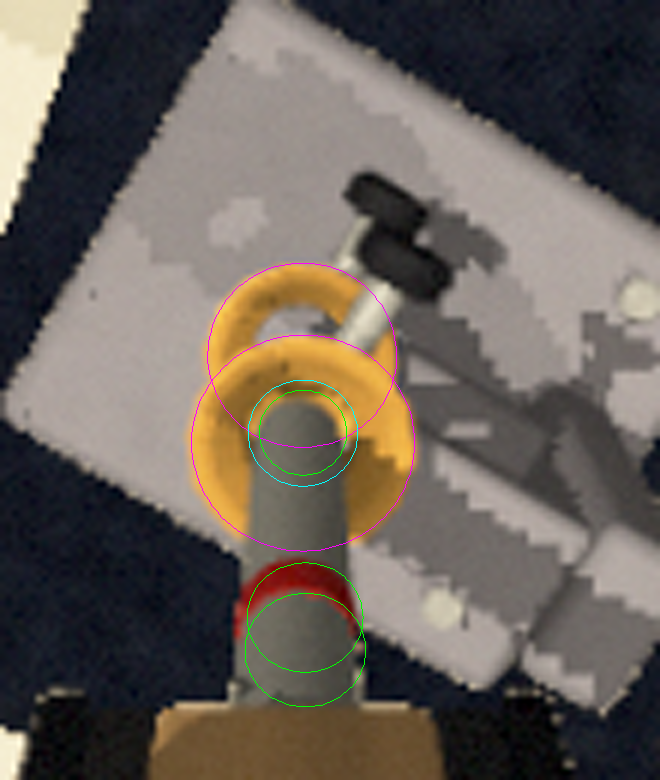

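Request:
play_rows --series '[10,0.0005,0.0007,0.001,0,0,0,10,0.0005,0.0007,0.003,0,0,0,10,0.0005,0.0007,0.005,0,0,0,10,0.0005,0.0007,0.007,0,0,0,10,0.0005,0.0007,0.009,0,0,0,10,0.0005,0.0007,0.011,0,0,0,10,0.0005,0.0007,0.013,0,0,0,10,0.0005,0.0007,0.014,0,0,0,10,0.0005,0.0007,0.015,0,0,0,10,0.0005,0.0007,0.015,0,0,0]'

```text
time: 12.32
position: [0.5804, 0.2978, 0.2187]
tool_rot: [-2.094, -2.342, 0.0]
ft_force: [-0.1, -0.3, -1.5]
grip_width: 0.249
```

```bash
python3 -c "
from h import *
look('w11');over('w11')"
```

```text
12.3667 [0.5805 0.2978 0.2189] [-0.39  0.48 -0.75] [-0.01  0.05 -0.  ] 0.2536655977563028
shift [-0.0034 -0.0008 -0.0311] rot [-0.   -0.   -0.19]
```

View pics/w11o.png

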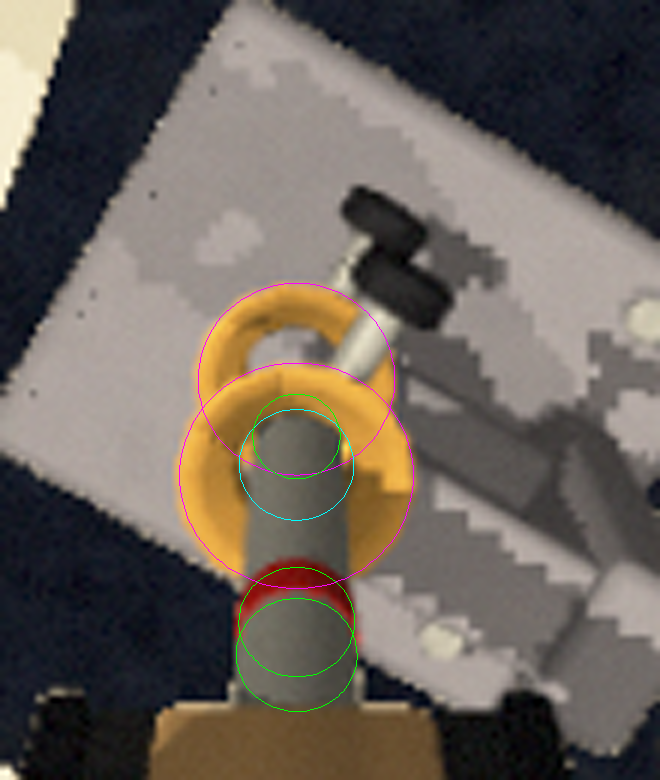

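Request:
play_rows --series '[10,-0.0005,0,0.001,0,0.3,0,10,-0.001,0,0.003,0,0.6,0,10,-0.001,0,0.006,0,0.6,0,10,-0.001,0,0.009,0,0.6,0,10,-0.001,0,0.012,0,0.6,0,10,-0.001,0,0.015,0,0.6,0,10,-0.001,0,0.018,0,0.6,0,10,-0.001,0,0.021,0,0.6,0,10,-0.001,0,0.023,0,0.6,0,10,-0.001,0,0.023,0,0.6,0]'

```text
time: 13.2
position: [0.5803, 0.2967, 0.1953]
tool_rot: [-2.088, -2.336, -0.01]
ft_force: [0.2, 0.9, -0.8]
grip_width: 0.249
```

```bash
python3 -c "
from h import *
look('w12');over('w12')
t=get_image('scene');crop(t,'pics/s12.png',180,120,90,120,5)"
```

```text
13.25 [0.5805 0.2968 0.1957] [-0.05 -0.01 -1.24] [-0.11  0.02 -0.  ] 0.24939984648409597
shift [-0.0019 -0.0008 -0.0543] rot [-0.02 -0.59 -0.19]
```

View pics/w12o.png

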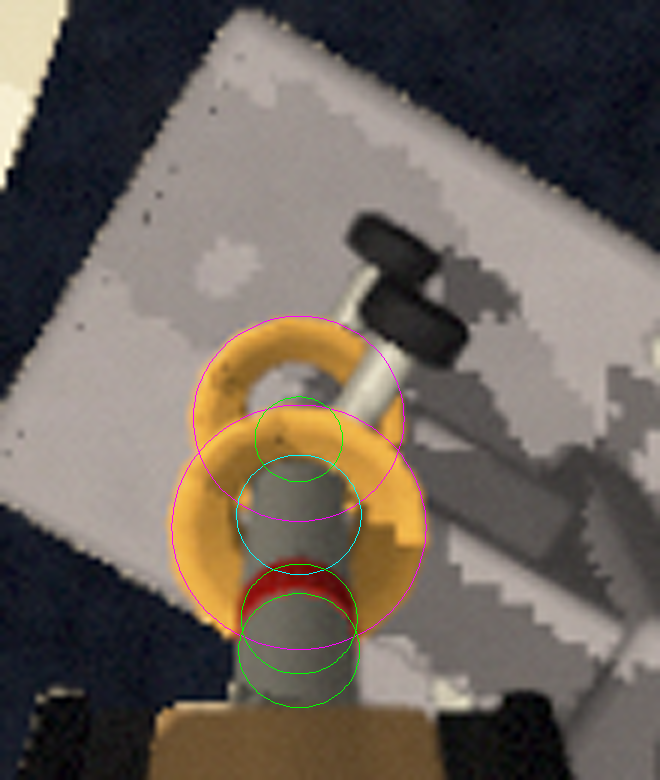

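View pics/s12.png

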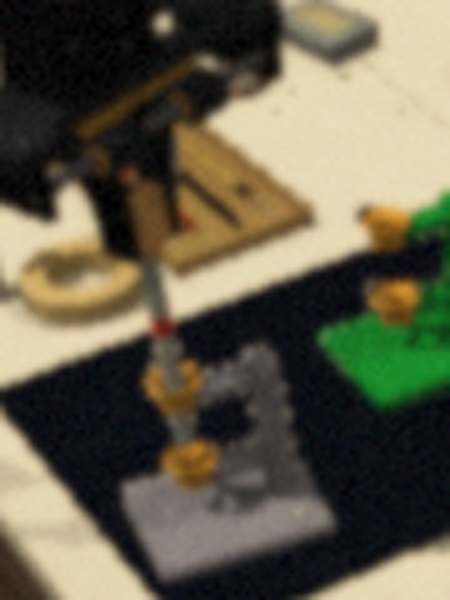

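Request:
play_rows --series '[10,-0.0003,0.0003,0.002,0,0,0,10,-0.0003,0.0003,0.004,0,0,0,10,-0.0003,0.0003,0.006,0,0,0,10,-0.0003,0.0003,0.008,0,0,0,10,-0.0003,0.0003,0.01,0,0,0,10,-0.0003,0.0003,0.012,0,0,0,10,-0.0003,0.0003,0.013,0,0,0,10,-0.0003,0.0003,0.014,0,0,0,10,-0.0003,0.0003,0.015,0,0,0,10,-0.0003,0.0003,0.015,0,0,0]'

```text
time: 14.13
position: [0.5808, 0.2967, 0.1808]
tool_rot: [-2.089, -2.336, -0.011]
ft_force: [0.9, -0.3, -1.2]
grip_width: 0.251
```

```bash
python3 -c "
from h import *
look('w13');over('w13')"
```

```text
14.1833 [0.5808 0.2967 0.1809] [ 0.54 -0.18 -0.88] [-0.07 -0.    0.02] 0.2548299407465888
shift [-0.0016 -0.0011 -0.0691] rot [-0.01 -0.6  -0.19]
```

View pics/w13o.png

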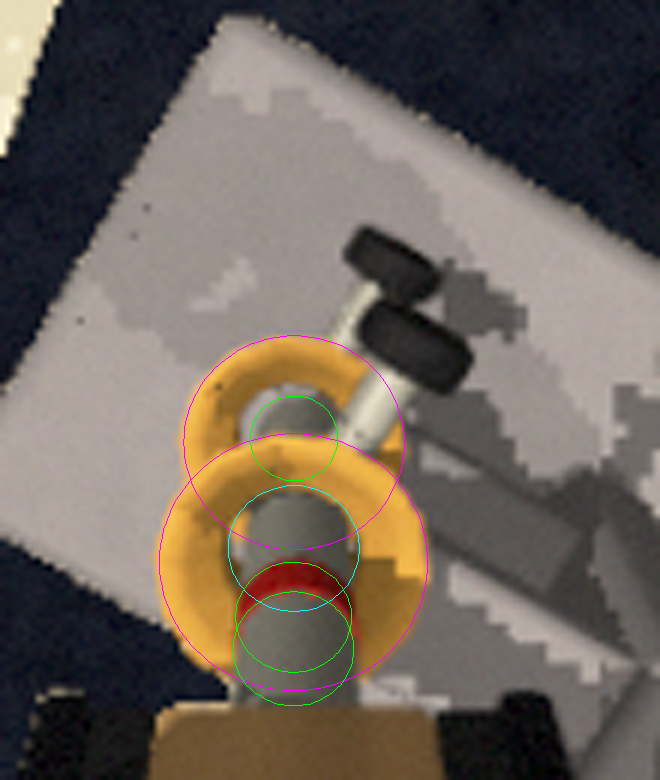

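Request:
play_rows --series '[10,0,-0.0003,0.001,0,0,0,10,0,-0.0003,0.003,0,0,0,10,0,-0.0003,0.005,0,0,0,10,0,-0.0003,0.007,0,0,0,10,0,-0.0003,0.009,0,0,0,10,0,-0.0003,0.011,0,0,0,10,0,-0.0003,0.013,0,0,0,10,0,-0.0003,0.014,0,0,0,10,0,-0.0003,0.015,0,0,0,10,0,-0.0003,0.015,0,0,0]'

```text
time: 15.02
position: [0.5805, 0.2968, 0.1657]
tool_rot: [-2.089, -2.336, -0.011]
ft_force: [0.5, -0.1, -1.1]
grip_width: 0.246
```

```bash
python3 -c "
from h import *
look('w14');over('w14')"
```

```text
15.0667 [0.5806 0.2968 0.1659] [-0.41 -0.07 -0.65] [-0.1   0.02  0.  ] 0.25278822505604315
shift [-0.0016 -0.0009 -0.0841] rot [-0.   -0.6  -0.19]
```

View pics/w14o.png

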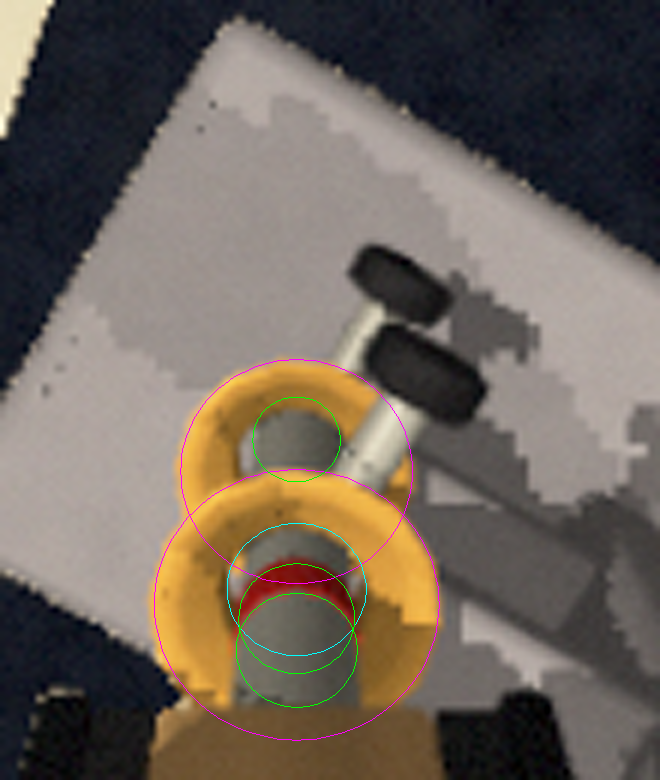

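Request:
play_rows --series '[10,0,0,0.001,0,0,0,10,0,0,0.003,0,0,0,10,0,0,0.005,0,0,0,10,0,0,0.006,0,0,0,10,0,0,0.007,0,0,0,10,0,0,0.008,0,0,0,10,0,0,0.0085,0,0,0,10,0,0,0.0085,0,0,0,10,0,0,0.0085,0,0,0]'

```text
time: 15.82
position: [0.5806, 0.2969, 0.1575]
tool_rot: [-2.089, -2.336, -0.011]
ft_force: [-0.2, 0.3, -1.9]
grip_width: 0.249
```

```bash
python3 -c "
from h import *
look('w15');over('w15')
t=get_image('scene');crop(t,'pics/s15.png',195,170,50,60,10)
for z in (.102,.107,.112,.156,.152): print(z,(proj(t,[[.58,.2943,z]])-[195,170]+.5)*10-.5)
"
```

```text
15.8667 [0.5807 0.2969 0.1576] [ 0.23 -0.98 -0.96] [-0.11  0.06  0.01] 0.2507078117270076
shift [-0.0016 -0.0009 -0.0924] rot [ 0.01 -0.61 -0.2 ]
0.102 [[207.11272648 280.33849563]]
0.107 [[204.08474929 265.95634689]]
0.112 [[201.04089159 251.49876959]]
0.156 [[173.55032474 120.92532174]]
0.152 [[176.10301856 133.04999111]]
```

View pics/w15o.png

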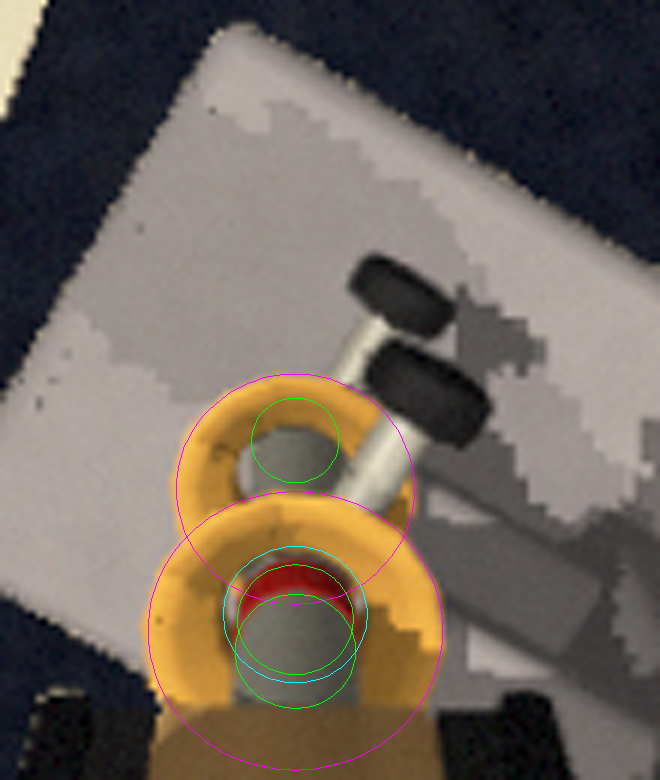

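View pics/s15.png

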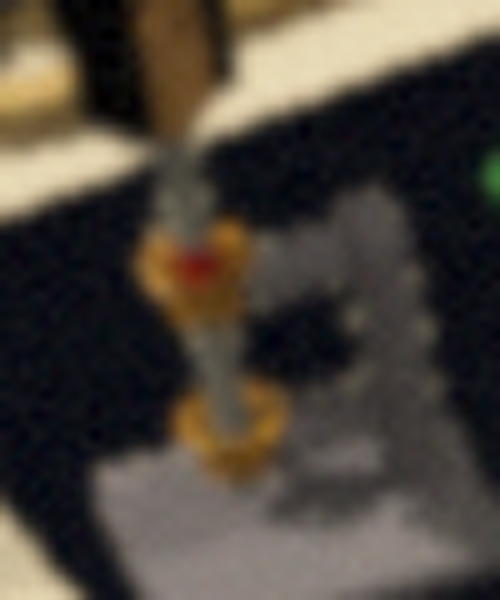

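```bash
python3 -c "
from h import *
t=get_image('scene');f=t['frame'][170:230,195:245,::-1]
np.save('sc.npy',t['frame'])
im=cv2.resize(f,None,fx=10,fy=10,interpolation=cv2.INTER_NEAREST)
im2=im.copy()
th=np.linspace(0,2*np.pi,100)
def c(z,r,col):
    q=(proj(t,np.c_[.58+r*np.cos(th),.2943+r*np.sin(th),0*th+z])-[195,170]+.5)*10-.5
    cv2.polylines(im2,[q.round().astype(int)],True,col,1)
for z in(.107,.091,.051,.035): c(z,.015,(255,0,255))
for z in(.102,.112,.152): c(z,.006,(0,255,0))
cv2.imwrite('pics/s16.png',np.hstack([im,im2])[:, :])
"; python3 -c "
import cv2;i=cv2.imread('pics/s16.png');print(i.shape);cv2.imwrite('pics/s16.png',cv2.resize(i,(800,480)))"
```

```text
(600, 1000, 3)
```

View pics/s16.png

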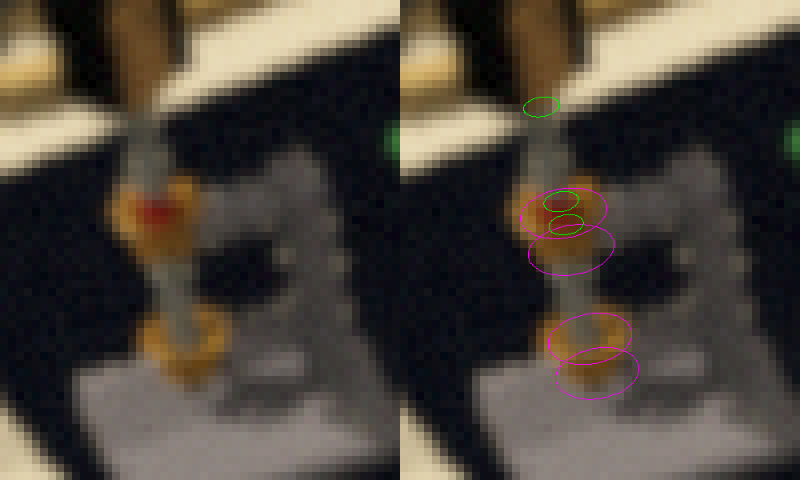

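Request:
play_rows --series '[10,0,0,0,0,0,0,10,0,0,0,0,0,0,10,0,0,0,0,0,0,10,0,0,0,0,0,0,10,0,0,0,0,0,0,10,0,0,0,0,0,0]'

```text
time: 16.47
position: [0.5806, 0.2969, 0.1575]
tool_rot: [-2.089, -2.336, -0.011]
ft_force: [0.4, 0.2, -0.6]
grip_width: 0.251
```

```bash
python3 -c "
from h import *
s=get_state();print(s['time'],s['position'],s['ft_force'],s['grip_width'],abs(s['qd']).max());t=get_image('top');cv2.imwrite('pics/tend.png',t['frame'][:,:,::-1])
print(close_job())"
```

```text
16.4667 [0.58059529 0.29687751 0.15750783] [ 0.38957958  0.18340244 -0.64321233] 0.25087584806334556 0.001627167856773485
the job is handed in; nothing more can be done
None
```

View pics/tend.png

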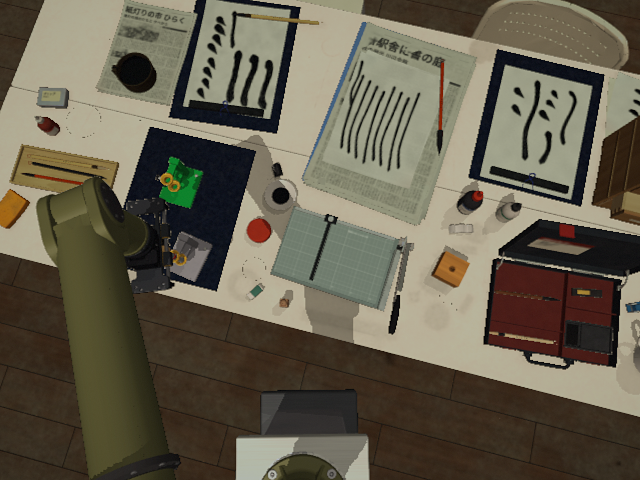

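I lifted the mast by its head out of the parking block and threaded it down through the upper and lower collars. I handed the job in at about 16.5 s, with the mast still gripped at 25 N and at rest. The job reports no verdict, so whether it passed is unknown.

**Band height:** By the arm's reading and the estimated grip height, the band centre is at about 107–108 mm. The scene camera agrees to about 1 mm, after correcting a shift of about 1 px found on the collars. The wrist view agrees to about 1 mm sideways; read purely as height, it would put the band up to about 2 mm lower. The tolerance is 6 mm.

**Position in the collars:** The mast sits within about 1 mm of the collars' axis, and its foot is about 12 mm above the foot plate. I corrected a small tilt (0.6°) on the way down.

**Forces:** The readings taken between moves during threading stayed at noise level, about 2 N or less. The wrist force was not read continuously.

**Other things on the table:** In the last overhead picture the bystanders that can be seen look unmoved, though I did not measure them. That picture does not show the tip of the mast.

**Mistake on the way:** I once turned the wrist the wrong way in free air before the pick-up. It was corrected on the next move and touched nothing.

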